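Index the sample carousel and stand the reference tile on its easel

TASK

The tall white reference tile is in the revolving carousel, turned away from the carousel's open front. Turn the turntable (its rim pegs are there to be pushed) until the tall tile's holder faces squarely out of the open front, then push the lock bolt fully home so the turntable cannot turn, and only then lift the tile out and gently lean it, long way up, on the small easel: its foot on the ledge behind the lip, its back resting on the sloped backstop, centred and square. Leave the turntable locked with its other contents standing in it, do not disturb the beaker and the tape roll, and let go of everything.

Things in the scene. Friction and masses are not known exactly. Their poses are not given: they have to be found in the camera images.
- carousel_base: Fixed grey round base, radius 150 mm, 10 mm high, with a fixed steel spindle. Origin on the turning axis at the worktop, z up. The open front (window) is on its -x side. The lock bolt's guide (32 mm high, out to radius 200 mm) stands in the own direction (-0.423, -0.906), at 245 degrees from +x towards +y.
- cover (a point): Middle of the front edge of the clear fixed cover plate, at own (-8, 0, 125) mm of the base. The plate is 4 mm thick (top at z 125 mm, spindle cap to 133 mm) and spans own x -8 to +102 mm, y +-95 mm.
- window (a point): Point fixed on the base, at own (-82, 0, 28) mm: where the centre of the tall tile's holder must stand.
- turntable: White turntable, origin on the same axis at the worktop, z up; turns both ways without end, friction about 0.12 N m, stops where left. Deck radius 137 mm, top at z 28 mm; dividers at own angles 45 + 90 k degrees, radius 22 to 105 mm, up to z 53 mm. With its x axis along the base's x axis the tall tile's holder is at the window and a rim notch faces the bolt.
- rim_peg (a point): Middle of one of eight upright steel rim pegs (12 mm diameter, z 28 to 73 mm) at radius 127 mm and own angles 22.5 + 45 k degrees from the turntable's +x; this one is at 202.5 degrees, 50 mm above the worktop. Pegs may be pushed along the rim.
- holder (a point): Centre of the tall tile's holder on the turntable, at own (-82, 0, 28) mm: a groove 10 mm wide (along own x) and 64 mm long (along own y) between two rails 16 mm high and 6 mm thick, standing on the deck.
- lock_bolt (a joint): Lock bolt, slides level towards the turning axis: 0 m drawn out (start), 0.018 m fully home; stays where left, about 1.5 N to slide. Its round nose (11 mm) enters one of four notches (14 to 16 mm wide) in the aluminium rim (radius 149 mm, z 12 to 26 mm) and centres the turntable if within about 3 mm; else it stops on the rim near 0.004 m and the turntable needs a nudge.
- bolt_post (a point): On the axis of the bolt's upright post, 60 mm above the worktop, moves with the bolt. Post 14 mm in diameter, with an 18 mm black ball centred at z 68 mm (top 77 mm). Drawn out it is 195 mm from the turning axis, home 177 mm, in the base's own direction (-0.423, -0.906). Push it towards the axis.
- tall_tile: The wanted tile: white ceramic slab with a thin aluminium edge, 8 mm (own x) by 60 mm (own y) by 85 mm high (own z), 80 g or so. Origin in the centre of its underside. Both faces alike. It stands in its holder, 85 mm tall with the lower 16 mm hidden between the rails, so it can be pinched across its 8 mm thickness near the top edge.
- tile_top (a point): Middle of the tall tile's top edge (own z 85 mm).
- short_tile: A like tile but only 55 mm high, in the opposite holder; stays there. Origin in the centre of its underside.
- small_weight: Brass check weight, 18 mm diameter, 22 mm high, standing loose on the deck in another compartment; stays there. Origin under its centre.
- weight: Brass check weight, 22 mm diameter, 30 mm high, standing loose on the deck in another compartment; stays there. Origin under its centre.
- easel: Fixed small easel on a dark base plate 84 mm wide, 10 mm high, own x -29 to +63 mm. Origin on the worktop below the backstop's foot line; open front on the own -x side. A lip 6 mm thick, 9 mm high above the ledge, runs along y at own x -22 to -16 mm, so the foot channel is 16 mm wide.
- easel_foot (a point): Middle of the line where the backstop meets the ledge, own (0, 0, 10) mm of the easel, axes as the easel's. The aluminium backstop is 70 mm wide (y), 6 mm thick; its front face leans back from here towards own +x by 20 degrees from vertical, 42 mm up the slope (top about 50 mm above the worktop).
- beaker: Glass beaker, 70 mm diameter, 86 mm high; bystander, leave alone.
- tape: Roll of paper tape lying flat, 82 mm diameter, 19 mm high; bystander, leave alone.
There are look-alikes about, which are no part of the job. Leave any green or pink look-alike of the tall_tile alone.

How it is judged (in metres and radians):
On the way, in this order (a step that is already met when the one before it is completed fails the run):
1. the tall tile's holder stands at the open front, the tile still in it, and the lock bolt is home (horizontal distance between holder and window below 0.008 m and distance between tall_tile and holder below 0.012 m and value of joint lock_bolt above 0.014 m), for 0.2 s.
2. the tall tile has been lifted out of its holder while the turntable is locked (horizontal distance between holder and window below 0.008 m and value of joint lock_bolt above 0.014 m and z of tall_tile in the frame of turntable above 0.06 m), for 0.1 s.
At the end, for the whole second after the job is handed in: Tall tile still, foot on the easel ledge behind the lip, leaning back 12 to 34 degrees, within 12 mm of the middle and 10 degrees of square; holder within 8 mm of the window, bolt over 14 mm home; short tile and two weights upright in the turntable (horizontal distance between holder and window below 0.008 m and value of joint lock_bolt above 0.014 m and distance between short_tile and turntable below 0.11 m and distance between each of small_weight, weight and turntable below 0.13 m and angle between short_tile's own z axis and vertical below 0.35 rad and angle between each of small_weight, weight's own z axis and vertical below 0.2 rad and x of tall_tile in the frame of easel_foot between -0.016 and 0.004 m and y of tall_tile in the frame of easel_foot between -0.012 and 0.012 m and z of tall_tile in the frame of easel_foot between -0.004 and 0.006 m and x of tile_top in the frame of easel_foot above 0.012 m and angle between tall_tile's own z axis and vertical between 0.2 and 0.6 rad and angle between the y axis of tall_tile and the y axis of easel, either way round below 0.17 rad and linear speed of tall_tile below 0.02 m/s and contact force between tall_tile and easel above 0.1 N); the robot touches nothing.
It fails at once if a weight or the short tile is tipped over or taken out of the turntable (not (distance between short_tile and turntable below 0.11 m and distance between each of small_weight, weight and turntable below 0.13 m and angle between each of short_tile, small_weight, weight's own z axis and vertical below 0.6 rad)).
It fails at once if the beaker or the tape roll is moved more than 30 mm (distance of any of beaker, tape from where it was at the start of the episode above 0.03 m).
It fails at once if the tile is set down hard: more than 40 N between tile and easel (contact force between tall_tile and easel above 40 N).
It also fails if it takes over 67 s, if anything falls off the work surface, if the arm or the gripper's body presses on something with over 40 N, if the wrist force passes 120 N, or if a joint passes its speed limit or range.

ROBOT

A 7-joint arm with a two-finger parallel gripper is mounted at the origin on a cart in front of the work surface, level with it; the furniture and walls round the work are solid. World frame = base frame: x ahead of the robot, y to its left, z up, the work surface at z = 0. Lengths are in m, angles in degrees, forces in N, time in s.
With the tool pointing down it reaches from about 0.425 to 0.975 m from the base axis. Payload 16.7 kg.
Tool frame: the origin (TCP) lies at the very end of the fingers, on their centre line; the grasp point (between the pads) lies 19 mm behind it; z points along the fingers, y is the direction in which the jaws open and shut (so a half turn about z gives the same grasp; the last joint's range is limited). The gripper opens to 85 mm and grips with 20 to 120 N. Pads are 22 mm wide; open, the fingers measure 114 mm over their backs; the gripper's body (76 mm by 85 mm) begins 54 mm behind the grasp point. The pads swing forward as they close: fully open they stand 13 mm farther back than shut.
Start: joints at [66.778, 24.414, 4.234, 92.017, -1.954, 63.644, -3.845], TCP at [0.171, -0.653, 0.231] pointing down, gripper open.
Joint ranges: [-163.25, 163.25], [-28.42, 122.38], [-70.27, 78.77], [12.13, 141.07], [-58.53, 238.53], [9.26, 117.41], [-156.51, 156.51]. Speed limits (degrees/s): [108.29, 108.29, 136.94, 136.94, 172.46, 172.46, 172.46].

INTERFACE

Orientations are given as a 3x3 rotation matrix whose columns are the frame's x, y, z axes.
In Python, from cell import * gives the robot as it stands. The module is installed in compiled form; this text tells all that it offers.
- The arm moves only by the tool send_rows, never from a script. Its argument "rows" is a list of rows, each a list of 3 entries, a list of its own where there are three numbers: the shift along the tool's x, y, z in m, then the turn, a rotation vector about the tool's x, y, z in degrees, then the finger opening in m, from 0 to 0.0854. A call has 1 to 5 rows; each row shifts and turns the commanded pose from where the row before left it, along the tool's axes as they then stand; what a row does not reach is not made up. A row lasts 1/12 s, in which the tool goes at most 41.7 mm and 7.16 degrees, less where a joint would pass 70% of its speed; a pose out of reach is approached as far as the arm can. A call with a gripper value outside its range is refused whole. The fingers move at their own pace and stop on an object; "newtons" is the grip in N (left out, the last holds). Time passes only in rows, so rows that do not move let the fingers close. It gives the time, the measured TCP pose, the force and the opening at its end, in the units of the state.
- state(): the state, without advancing time (a new reading comes with each control period).
- snapshot(name): name is "side" or "top" or "wrist"; returns the picture (420x560x3 uint8, red, green, blue); there is no depth.
- camera_params(name): a dict with "intrinsics" (3x3 intrinsics, pixels), "view" (4x4, takes a point from world to camera coordinates). Camera axes: x right, y up, looking along -z (the intrinsics and any distortion apply to the point x, -y, -z); pixel columns grow to the right and rows downward; lengths in m; the calibration is good to about 2 mm. A picture is of the moment at which its call begins: read the wrist's pose just before it. camera_params takes no time and is no camera call; for the wrist camera it gives the pose at the moment of the call.
- finish_job(): hands the job in, once; it reports no verdict.
The state is a dict: "t": time; "joint_pos": joint angles; "joint_vel": joint speeds; "tau": joint torques, N m; "tool_pos": TCP position; "orientation": TCP orientation; "ft_force": force on the tool from outside, world axes, zero at the start; "wrist_torque": the same for the moment, N m; "gripper_width": finger opening in m.
Only numpy, scipy, OpenCV 4.12 (cv2) and the standard library are available. Lean on these libraries where they do the work, as an engineer would, in place of code of your own. Each camera call takes 0.05 s, during which the arm holds its last target. There are 200 camera calls.

## Working session

There is one attempt and no reset: what is moved stays moved. The work goes in short steps, Python scripts to look and compute and a tool call to move; the robot and the scene stay as the last step left them, time stands still between calls to the robot, and variables do not carry over. Pictures are saved under pics/ and viewed, about 8 in all and at most 12, crops included, and the job is handed in when it is done.

Besides the shell and the picture viewer there is one more tool, called as name(argument=value, ...) on one line, values as JSON. send_rows: Moves the arm, as the interface text tells. Its arguments: {"type":"object","properties":{"rows":{"type":"array","items":{"type":"array"}},"newtons":{"type":"number"}},"required":["rows"]}

```bash
mkdir -p pics; ls; python3 - <<'E'
from cell import *
import cv2,numpy as np
print(state())
for n in ["side","top"]:
    im=snapshot(n); cv2.imwrite(f"pics/{n}0.png",im[:,:,::-1]); p=camera_params(n); print(n,p)
E
```

```text
pics
{'t': 0.0, 'joint_pos': array([66.77772668, 24.45032081,  4.23009852, 92.05242554, -1.95485196,
       63.64285061, -3.84555115]), 'joint_vel': array([-0.07351123, -0.01053961, -0.00373139, -0.01225993, -0.06921574,
       -0.03243288, -0.00096189]), 'tau': array([-4.09590702e-04, -9.49805117e+01,  3.76142085e+00, -4.63518691e+01,
        1.93585659e-02,  1.01764451e-02,  6.50796579e-06]), 'tool_pos': array([ 0.17067879, -0.65264357,  0.23060072]), 'orientation': array([[ 9.67469492e-01,  2.52987409e-01, -3.91770459e-04],
       [ 2.52987703e-01, -9.67468723e-01,  1.22121365e-03],
       [-7.00739886e-05, -1.28060006e-03, -9.99999178e-01]]), 'ft_force': array([-0.1854762 ,  0.16021055, -0.4626332 ]), 'wrist_torque': array([ 0.029904  ,  0.02210596, -0.01484579]), 'gripper_width': 0.0848952426681864}
side {'intrinsics': array([[397.2864479 ,   0.        , 280.86641628],
       [  0.        , 397.2864479 , 210.36987181],
       [  0.        ,   0.        ,   1.        ]]), 'view': array([[-0.99969532, -0.02332836,  0.0080659 ,  0.53430952],
       [ 0.0201643 , -0.58336584,  0.81195917, -0.05289212],
       [-0.0142363 ,  0.81187443,  0.5836585 , -1.20358309],
       [ 0.        ,  0.        ,  0.        ,  1.        ]])}
top {'intrinsics': array([[458.39252721,   0.        , 276.75413449],
       [  0.        , 458.39252721, 205.74068829],
       [  0.        ,   0.        ,   1.        ]]), 'view': array([[-0.01457193, -0.99986019, -0.008201  ,  0.08874608],
       [ 0.99632867, -0.01521147,  0.08424837, -0.5467554 ],
       [-0.08436135, -0.00694323,  0.99641104, -1.51945918],
       [ 0.        ,  0.        ,  0.        ,  1.        ]])}
```

View pics/top0.png

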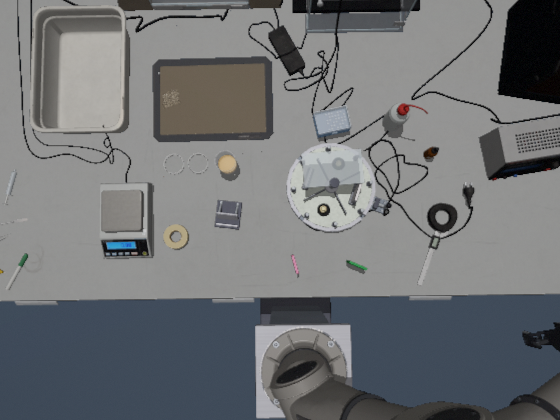

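View pics/side0.png

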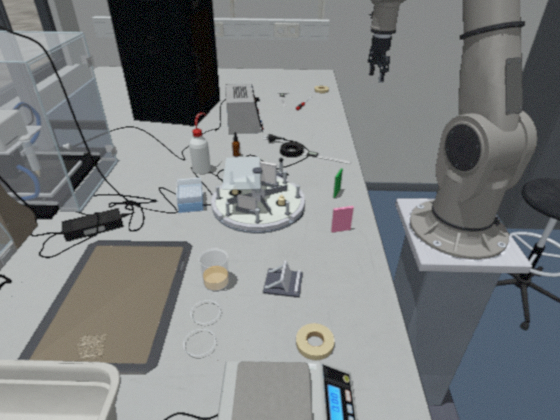

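```bash
cat > h.py <<'E'
import numpy as np,cv2
from cell import *
def ray(name,u,v,z,p=None):
    p=p or camera_params(name); K=p["intrinsics"];V=p["view"]
    d=np.linalg.inv(K)@[u,v,1]; d=np.array([d[0],-d[1],-d[2]])
    R=V[:3,:3];c=-R.T@V[:3,3]; w=R.T@d
    return c+w*(z-c[2])/w[2]
def proj(name,P,p=None):
    p=p or camera_params(name); q=p["view"][:3,:3]@np.asarray(P,float)+p["view"][:3,3]
    q=p["intrinsics"]@[q[0],-q[1],-q[2]]; return q[:2]/q[2]
E
python3 - <<'E'
from h import *
im=cv2.imread("pics/top0.png")
a=cv2.resize(im[135:240,275:400],None,fx=4.8,fy=4.8,interpolation=cv2.INTER_CUBIC)
b=cv2.resize(im[190:240,205:250],None,fx=4.4,fy=4.4,interpolation=cv2.INTER_CUBIC)
o=np.zeros((504,800,3),np.uint8);o[:a.shape[0],:a.shape[1]]=a;o[:b.shape[0],602:602+198]=b[:,:198]
cv2.imwrite("pics/c1.png",o)
for n,u,v,z in [("rim",332,187,.028),("easel",229,213,.01),("beaker",228,163,.05),("tape",176,237,.01)]: print(n,ray("top",u,v,z))
E
```

```text
rim [ 0.60806034 -0.10621653  0.028     ]
easel [0.52690929 0.24308181 0.01      ]
beaker [0.69137088 0.24098564 0.05      ]
tape [0.44827551 0.42293379 0.01      ]
```

View pics/c1.png

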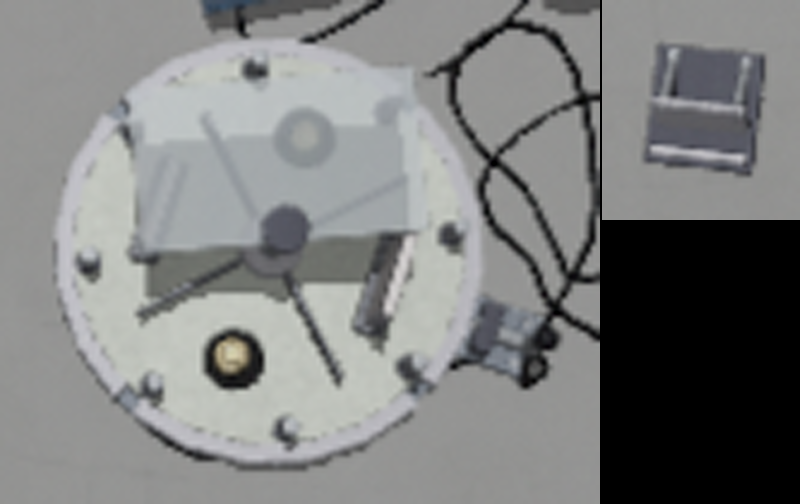

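```bash
cat >> h.py <<'E'
from scipy.spatial.transform import Rotation as Ro
def plan(pos,R,n,p0=None,R0=None):
    """n equal rows from the present (or given) pose to pos,R: prints shift (m) and turn (deg) per row"""
    if p0 is None: s=state(); p0,R0=s["tool_pos"],s["orientation"]
    w=Ro.from_matrix(R0.T@R).as_rotvec()/n
    S=sum(R0@Ro.from_rotvec(k*w).as_matrix() for k in range(n))
    d=np.linalg.solve(S,np.asarray(pos)-p0)
    print(n,"rows:",np.round(d,4).tolist(),np.round(np.degrees(w),2).tolist()); return d,w
def down(yaw,tilt=0):
    """tool pointing down, tool y at world angle yaw (deg)"""
    c,s=np.cos(np.radians(yaw)),np.sin(np.radians(yaw)); y=np.array([c,s,0]);z=np.array([0,0,-1.])
    return np.c_[np.cross(y,z),y,z]
E
python3 - <<'E'
from h import *
plan([.50,-.11,.40],down(-42),20)
E
```

```text
20 rows: [0.0284, -0.0152, -0.0085] [-0.0, -0.0, -1.67]
```

send_rows(rows=[[[0.0284,-0.0152,-0.0085],[0,0,-1.67],0.03],[[0.0284,-0.0152,-0.0085],[0,0,-1.67],0.03],[[0.0284,-0.0152,-0.0085],[0,0,-1.67],0.03],[[0.0284,-0.0152,-0.0085],[0,0,-1.67],0.03],[[0.0284,-0.0152,-0.0085],[0,0,-1.67],0.03]])

```text
t: 0.52
tool_pos: [0.2831, -0.5356, 0.2738]
orientation: [[0.92, 0.392, -0.0], [0.392, -0.92, 0.001], [-0.0, -0.001, -1.0]]
ft_force: [0.8, -0.5, -0.3]
gripper_width: 0.0299
```

send_rows(rows=[[[0.0284,-0.0152,-0.0085],[0,0,-1.67],0.03],[[0.0284,-0.0152,-0.0085],[0,0,-1.67],0.03],[[0.0284,-0.0152,-0.0085],[0,0,-1.67],0.03],[[0.0284,-0.0152,-0.0085],[0,0,-1.67],0.03],[[0.0284,-0.0152,-0.0085],[0,0,-1.67],0.03]])

```text
t: 0.93
tool_pos: [0.3763, -0.4045, 0.3165]
orientation: [[0.853, 0.522, -0.0], [0.522, -0.853, 0.0], [-0.0, -0.0, -1.0]]
ft_force: [-0.6, -1.0, 0.3]
gripper_width: 0.0301
```

send_rows(rows=[[[0.0284,-0.0152,-0.0085],[0,0,-1.67],0.03],[[0.0284,-0.0152,-0.0085],[0,0,-1.67],0.03],[[0.0284,-0.0152,-0.0085],[0,0,-1.67],0.03],[[0.0284,-0.0152,-0.0085],[0,0,-1.67],0.03],[[0.0284,-0.0152,-0.0085],[0,0,-1.67],0.03]])

```text
t: 1.35
tool_pos: [0.4495, -0.2612, 0.359]
orientation: [[0.768, 0.64, -0.0], [0.64, -0.768, 0.0], [-0.0, -0.0, -1.0]]
ft_force: [0.8, -0.7, 0.1]
gripper_width: 0.0298
```

send_rows(rows=[[[0.0284,-0.0152,-0.0085],[0,0,-1.67],0.03],[[0.0284,-0.0152,-0.0085],[0,0,-1.67],0.03],[[0.0284,-0.0152,-0.0085],[0,0,-1.67],0.03],[[0.0284,-0.0152,-0.0085],[0,0,-1.67],0.03],[[0.0284,-0.0152,-0.0085],[0,0,-1.67],0.03]])

```text
t: 1.77
tool_pos: [0.5011, -0.1089, 0.4016]
orientation: [[0.667, 0.745, -0.0], [0.745, -0.667, 0.0], [-0.0, -0.0, -1.0]]
ft_force: [1.4, -0.9, -0.7]
gripper_width: 0.03
```

```bash
python3 - <<'E'
from h import *
s=state();print(s["t"],s["tool_pos"],s["joint_pos"]);p=camera_params("wrist")
im=snapshot("wrist");cv2.imwrite("pics/w1.png",im[:,:,::-1]);np.savez("w1.npz",K=p["intrinsics"],V=p["view"])
V=p["view"];print(-V[:3,:3].T@V[:3,3],V[:3,:3],p["intrinsics"])
E
```

```text
1.7667 [ 0.50107466 -0.10888812  0.40157437] [ 26.86487548   3.84313551 -22.94889066  97.57960687   1.52651661
  78.9031586  -38.19919648]
[ 0.55068573 -0.05430816  0.54473887] [[ 7.44305527e-01 -6.67839238e-01 -1.85317219e-04]
 [ 6.39250665e-01  7.12523883e-01 -2.89254737e-01]
 [ 1.93307706e-01  2.15175435e-01  9.57252142e-01]] [[374.52831895   0.         286.77525148]
 [  0.         374.52831895 205.11309767]
 [  0.           0.           1.        ]]
```

View pics/w1.png

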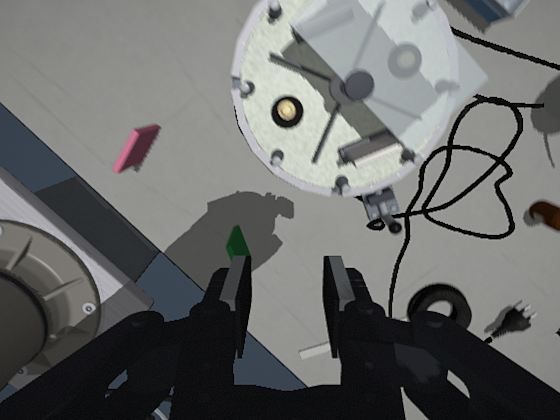

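```bash
python3 - <<'E'
from h import *
im=cv2.imread("pics/w1.png")
cv2.imwrite("pics/c2.png",cv2.resize(im[0:240,225:495],None,fx=2.5,fy=2.5,interpolation=cv2.INTER_CUBIC))
E
```

```text
(no output)
```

View pics/c2.png

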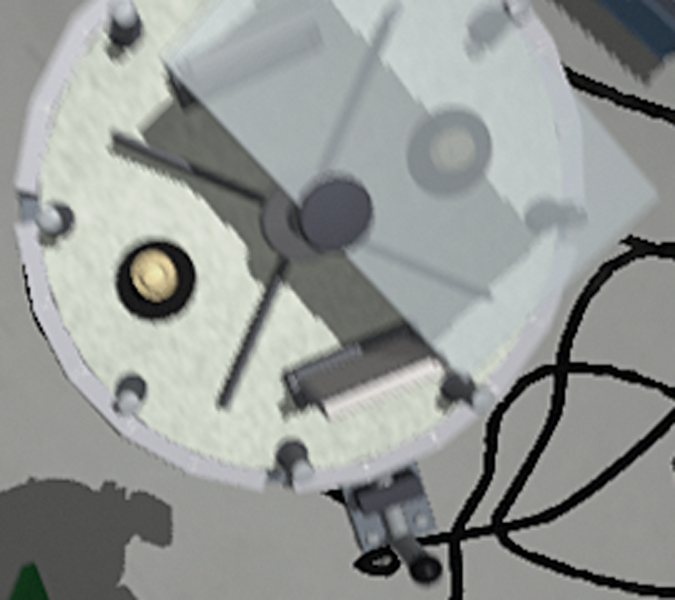

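```bash
cat >> h.py <<'E'
def loadcam(f):
    d=np.load(f); return dict(intrinsics=d["K"],view=d["V"])
E
python3 - <<'E'
from h import *
from scipy.optimize import least_squares
p=loadcam("w1.npz");V=p["view"];c=-V[:3,:3].T@V[:3,3]
print("nadir",proj("",[c[0],c[1],0],p))
def R(x,y,z): return ray("",225+(x-.75)/2.5,(y-.75)/2.5,z,p)
for n,x,y,z in [("ball",426,570,.068),("capspindle",337,214,.133),("tileA",330,412,.113),("tileB",437,367,.113),("coverL",168,57,.125),("coverR",410,322,.125),("coverfar",655,193,.125),("weight top",157,270,.058)]: print(n,R(x,y,z).round(4))
print("peg candidates", [R(x,y,.073).round(4).tolist() for x,y in [(62,218),(128,398),(298,470),(125,15)]])
print("peg base", [R(x,y,.028).round(4).tolist() for x,y in [(42,220),(130,383),(287,453),(450,387)]])
E
```

```text
nadir [286.8477575   91.94114885]
ball [ 0.5423 -0.2832  0.068 ]
capspindle [ 0.6118 -0.1002  0.133 ]
tileA [ 0.5572 -0.169   0.113 ]
tileB [ 0.607  -0.1855  0.113 ]
coverL [ 0.5998 -0.0073  0.125 ]
coverR [ 0.6085 -0.158   0.125 ]
coverfar [ 0.7187 -0.1845  0.125 ]
weight top [ 0.5386 -0.069   0.058 ]
peg candidates [[0.5212, -0.02, 0.073], [0.4861, -0.1056, 0.073], [0.5264, -0.1923, 0.073], [0.6029, 0.0245, 0.073]]
peg base [[0.5098, -0.0105, 0.028], [0.4863, -0.105, 0.028], [0.5257, -0.1936, 0.028], [0.6168, -0.225, 0.028]]
```

```bash
python3 - <<'E'
from h import *
s=state();P=np.array([.5262,-.1936,.12])
plan(P,down(-42.6),10)
plan([.5262,-.1936,.048],down(-42.6),4,P,down(-42.6))
E
```

```text
10 rows: [-0.0053, 0.0078, 0.0283] [0.0, -0.02, 0.12]
4 rows: [0.0, 0.0, 0.018] [0.0, 0.0, 0.0]
```

send_rows(rows=[[[-0.0106,0.0155,0.0283],[0,0,0],0.03],[[-0.0106,0.0155,0.0283],[0,0,0],0.03],[[-0.0106,0.0155,0.0283],[0,0,0],0.025],[[-0.0106,0.0155,0.0283],[0,0,0],0.025],[[-0.0106,0.016,0.0283],[0,0,0.6],0.025]])

```text
t: 2.23
tool_pos: [0.5233, -0.2029, 0.2583]
orientation: [[0.676, 0.737, -0.0], [0.737, -0.676, -0.0], [-0.0, -0.0, -1.0]]
ft_force: [0.9, -1.3, 1.2]
gripper_width: 0.0251
```

send_rows(rows=[[[0,0,0.0283],[0,0,0],0.025],[[0,0,0.0283],[0,0,0],0.025],[[0,0,0.0283],[0,0,0],0.025],[[0,0,0.0283],[0,0,0],0.025],[[0,0,0.015],[0,0,0],0.025]])

```text
t: 2.65
tool_pos: [0.5219, -0.2018, 0.1283]
orientation: [[0.676, 0.737, -0.003], [0.737, -0.676, 0.001], [-0.001, -0.003, -1.0]]
ft_force: [-0.4, -0.6, -1.1]
gripper_width: 0.0249
```

```bash
python3 - <<'E'
from h import *
s=state();print(s["t"],s["tool_pos"],s["ft_force"],s["gripper_width"]);p=camera_params("wrist")
plan([.5262,-.1936,.048],down(-42.6),5)
im=snapshot("wrist");cv2.imwrite("pics/w2.png",im[:,:,::-1]);np.savez("w2.npz",K=p["intrinsics"],V=p["view"])
print(proj("",s["tool_pos"],p),proj("",[.5262,-.1936,.073],p),proj("",[.5262,-.1936,.028],p))
E
```

```text
2.65 [ 0.52188419 -0.20176011  0.12828041] [-0.43695913 -0.55179016 -1.08590788] 0.024901392125539552
5 rows: [0.0018, -0.0004, 0.0161] [-0.04, 0.02, 0.01]
[285.76405753 274.13273433] [282.13422002 213.34535732] [283.15363913 192.49726738]
```

View pics/w2.png

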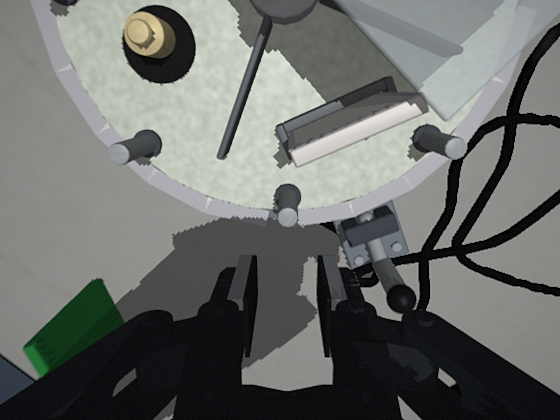

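```bash
python3 - <<'E'
from h import *
p=loadcam("w2.npz")
for n,u,v,z in [("A",288,214,.073),("B",120,154,.073),("C",456,148,.073),("ball",402,298,.068)]: print(n,ray("",u,v,z,p).round(4))
P=np.array([ray("",u,v,.073,p)[:2] for u,v in [(288,214),(120,154),(456,148)]])
from scipy.optimize import least_squares
th=np.radians([157.5,112.5,202.5])
f=lambda q:(P-(q[:2]+.127*np.c_[np.cos(th+q[2]),np.sin(th+q[2])])).ravel()
r=least_squares(f,[.61,-.1,1.2]);print(r.x,np.degrees(r.x[2]),r.fun)
b=ray("",402,298,.068,p)[:2]-r.x[:2];print(np.hypot(*b),np.degrees(np.arctan2(b[1],b[0]))%360-245)
E
```

```text
A [ 0.5283 -0.1961  0.073 ]
B [ 0.4852 -0.1109  0.073 ]
C [ 0.6185 -0.229   0.073 ]
ball [ 0.5421 -0.2845  0.068 ]
[ 0.61182071 -0.10219112  1.2381917 ] 70.94315874904993 [ 7.75530524e-04  1.13299867e-03  1.24337869e-04 -1.06788214e-03
 -8.99868395e-04 -6.51165328e-05]
0.19514854305815854 4.065028862630413
```

```bash
python3 - <<'E'
from h import *
C=np.array([.6118,-.1018])
def pt(a,z=.048): return np.r_[C+.127*np.array([np.cos(np.radians(a)),np.sin(np.radians(a))]),z]
plan(pt(228),down(-42),5)
plan(pt(161.6),down(161.6-270),30,pt(228),down(-42))
print(pt(228),pt(161.6))
E
```

```text
5 rows: [0.0016, 0.0002, 0.0157] [-0.07, 0.03, -0.11]
30 rows: [0.0001, -0.0049, -0.0] [0.0, 0.0, 2.21]
[ 0.52682041 -0.19617939  0.048     ] [ 0.49129275 -0.06171257  0.048     ]
```

send_rows(rows=[[[0.0017,0.0002,0.0155],[0,0,0],0.025],[[0.0017,0.0002,0.0155],[0,0,0],0.025],[[0.0017,0.0002,0.0155],[0,0,0],0.025],[[0.0017,0.0002,0.0155],[0,0,0],0.025],[[0.0017,0.0002,0.0155],[0,0,-0.5],0.025]])

```text
t: 3.12
tool_pos: [0.5303, -0.1966, 0.0541]
orientation: [[0.67, 0.742, 0.0], [0.742, -0.67, -0.0], [0.0, 0.001, -1.0]]
ft_force: [0.5, -0.5, 0.5]
gripper_width: 0.025
```

send_rows(rows=[[[0,0,0],[0,0,0],0.018],[[0,0,0],[0,0,0],0.016],[[0,0,0],[0,0,0],0.016]])

```text
t: 3.37
tool_pos: [0.5303, -0.1966, 0.0551]
orientation: [[0.67, 0.742, 0.0], [0.742, -0.67, -0.0], [0.0, 0.0, -1.0]]
ft_force: [-0.9, 0.4, -0.9]
gripper_width: 0.0158
```

send_rows(rows=[[[-0.001,-0.001,0.0035],[0,0,0],0.016],[[-0.001,-0.002,0.0035],[0,0,0],0.016],[[0,-0.003,0],[0,0,1.2],0.016],[[0,-0.004,0],[0,0,1.8],0.016],[[0.0001,-0.0049,0],[0,0,2.21],0.016]])

```text
t: 3.78
tool_pos: [0.5178, -0.1878, 0.0473]
orientation: [[0.736, 0.676, 0.0], [0.676, -0.736, -0.0], [0.0, 0.0, -1.0]]
ft_force: [0.1, -1.1, -0.5]
gripper_width: 0.0163
```

send_rows(rows=[[[0.0001,-0.0049,0],[0,0,2.21],0.016],[[0.0001,-0.0049,0],[0,0,2.21],0.016],[[0.0001,-0.0049,0],[0,0,2.21],0.016],[[0.0001,-0.0049,0],[0,0,2.21],0.016],[[0.0001,-0.0049,0],[0,0,2.21],0.016]])

```text
t: 4.2
tool_pos: [0.5029, -0.1681, 0.0474]
orientation: [[0.853, 0.522, 0.0], [0.522, -0.853, -0.0], [0.0, 0.0, -1.0]]
ft_force: [0.7, -0.9, -0.3]
gripper_width: 0.016
```

```bash
python3 - <<'E'
from h import *
s=state();C=np.array([.6118,-.1018]);d=s["tool_pos"][:2]-C
y=s["orientation"][:,1]
print(s["tool_pos"],np.hypot(*d),np.degrees(np.arctan2(d[1],d[0]))%360,np.degrees(np.arctan2(y[1],y[0])),s["ft_force"],s["gripper_width"])
E
```

```text
[ 0.50287241 -0.16805124  0.04740035] 0.1274929236197708 211.3085353737193 -58.50330192151846 [ 0.67406744 -0.92459636 -0.27975779] 0.016023728931075377
```

send_rows(rows=[[[0.0001,-0.0049,0],[0,0,2.21],0.016],[[0.0001,-0.0049,0],[0,0,2.21],0.016],[[0.0001,-0.0049,0],[0,0,2.21],0.016],[[0.0001,-0.0049,0],[0,0,2.21],0.016],[[0.0001,-0.0049,0],[0,0,2.21],0.016]])

```text
t: 4.62
tool_pos: [0.4921, -0.146, 0.0474]
orientation: [[0.937, 0.349, 0.0], [0.349, -0.937, -0.0], [0.0, 0.0, -1.0]]
ft_force: [0.6, 0.0, -1.1]
gripper_width: 0.0161
```

send_rows(rows=[[[0.0001,-0.0049,0],[0,0,2.21],0.016],[[0.0001,-0.0049,0],[0,0,2.21],0.016],[[0.0001,-0.0049,0],[0,0,2.21],0.016],[[0.0001,-0.0049,0],[0,0,2.21],0.016],[[0.0001,-0.0049,0],[0,0,2.21],0.016]])

```text
t: 5.03
tool_pos: [0.4858, -0.1223, 0.0474]
orientation: [[0.987, 0.163, 0.0], [0.163, -0.987, -0.0], [0.0, 0.0, -1.0]]
ft_force: [0.8, -1.1, -1.2]
gripper_width: 0.0162
```

send_rows(rows=[[[0.0001,-0.0049,0],[0,0,2.21],0.016],[[0.0001,-0.0049,0],[0,0,2.21],0.016],[[0.0001,-0.0049,0],[0,0,2.21],0.016],[[0.0001,-0.0049,0],[0,0,2.21],0.016],[[0.0001,-0.0049,0],[0,0,2.21],0.016]])

```text
t: 5.45
tool_pos: [0.4842, -0.0979, 0.0474]
orientation: [[1.0, -0.029, 0.0], [-0.029, -1.0, -0.0], [0.0, 0.0, -1.0]]
ft_force: [0.2, -1.5, -0.9]
gripper_width: 0.0161
```

send_rows(rows=[[[0.0001,-0.0049,0],[0,0,2.21],0.016],[[0.0001,-0.0049,0],[0,0,2.21],0.016],[[0.0001,-0.0049,0],[0,0,2.21],0.016],[[0.0001,-0.0049,0],[0,0,2.21],0.016],[[0.0001,-0.004,0],[0,0,1.8],0.016]])

```text
t: 5.87
tool_pos: [0.4871, -0.0743, 0.0474]
orientation: [[0.977, -0.213, 0.0], [-0.213, -0.977, 0.0], [0.0, -0.0, -1.0]]
ft_force: [0.9, -1.7, -1.0]
gripper_width: 0.0159
```

```bash
python3 - <<'E'
from h import *
s=state();C=np.array([.6118,-.1018]);d=s["tool_pos"][:2]-C
y=s["orientation"][:,1]
print(s["tool_pos"],np.hypot(*d),np.degrees(np.arctan2(d[1],d[0]))%360,np.degrees(np.arctan2(y[1],y[0])),s["ft_force"],s["gripper_width"])
p=camera_params("wrist")
im=snapshot("wrist");cv2.imwrite("pics/w3.png",im[:,:,::-1]);np.savez("w3.npz",K=p["intrinsics"],V=p["view"])
E
```

```text
[ 0.48712513 -0.07434091  0.04744474] 0.1276629360338473 167.57916055506925 -102.28419139421037 [ 0.91426877 -1.69760202 -1.00291767] 0.015905406452681074
```

View pics/w3.png

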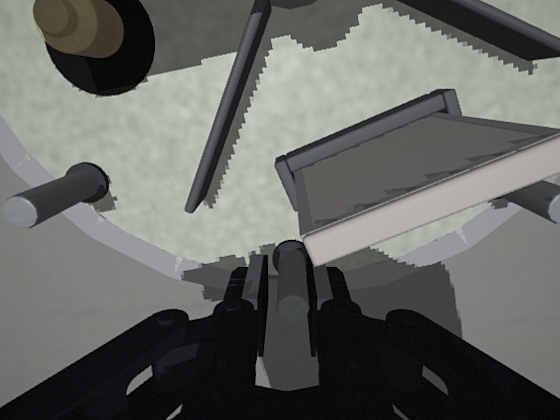

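send_rows(newtons=20, rows=[[[0.0001,-0.0049,0],[0,0,2.21],0.016],[[0.0001,-0.0049,0],[0,0,2.21],0.016],[[0.0001,-0.0035,0],[0,0,1.6],0.016],[[0,0,0],[0,0,0],0.012],[[0,0,0],[0,0,0],0.011]])

```text
t: 6.33
tool_pos: [0.4907, -0.0617, 0.0474]
orientation: [[0.951, -0.31, 0.0], [-0.31, -0.951, 0.0], [0.0, -0.0, -1.0]]
ft_force: [-0.8, 1.2, 4.0]
gripper_width: 0.0113
```

send_rows(rows=[[[0,0,0],[0,0,0],0.011],[[0,0,0],[0,0,0],0.011],[[0,0,0],[0,0,0],0.011],[[0,0,0],[0,0,0],0.011]])

```text
t: 6.67
tool_pos: [0.4906, -0.062, 0.0474]
orientation: [[0.951, -0.31, 0.0], [-0.31, -0.951, 0.0], [0.0, -0.0, -1.0]]
ft_force: [-1.5, 2.2, 6.0]
gripper_width: 0.0114
```

```bash
python3 - <<'E'
from h import *
s=state();C=np.array([.6118,-.1018]);d=s["tool_pos"][:2]-C
y=s["orientation"][:,1]
print(s["tool_pos"],np.hypot(*d),np.degrees(np.arctan2(d[1],d[0]))%360,np.degrees(np.arctan2(y[1],y[0])),s["ft_force"],s["gripper_width"])
E
```

```text
[ 0.49061359 -0.06200223  0.04735999] 0.12755394813488627 161.8197528874547 -108.08700151764603 [-1.49286843  2.17720091  5.97526164] 0.011438005554707835
```

```bash
python3 - <<'E'
from h import *
s=state();p0=s["tool_pos"]+[0,0,.06];Q=np.array([.49,-.19,.22])
plan(Q,down(-109),5,p0,s["orientation"])
plan([.5297,-.3167,.05],down(-110.9),10,Q,down(-109))
E
```

```text
5 rows: [0.008, 0.0243, -0.0225] [-0.0, -0.0, 0.18]
10 rows: [0.008, 0.0106, 0.017] [0.0, 0.0, 0.19]
```

send_rows(rows=[[[0,0,0],[0,0,0],0.03],[[0,0,0],[0,0,0],0.03],[[0,0,-0.02],[0,0,0],0.03],[[0,0,-0.02],[0,0,0],0.03],[[0,0,-0.02],[0,0,0],0.03]])

```text
t: 7.08
tool_pos: [0.4903, -0.0621, 0.1076]
orientation: [[0.95, -0.311, -0.001], [-0.311, -0.95, 0.0], [-0.001, 0.0, -1.0]]
ft_force: [0.2, -0.9, -0.2]
gripper_width: 0.0301
```

send_rows(rows=[[[0,0,-0.03],[0,0,0],0.0],[[0.008,0.025,-0.025],[0,0,0.2],0.0],[[0.01,0.03,-0.025],[0,0,0.2],0.0],[[0.011,0.033,-0.02],[0,0,0.2],0.0],[[0.011,0.033,-0.01],[0,0,0.2],0.0]])

```text
t: 7.5
tool_pos: [0.4909, -0.1911, 0.22]
orientation: [[0.946, -0.324, 0.003], [-0.324, -0.946, -0.001], [0.003, -0.0, -1.0]]
ft_force: [0.5, -0.3, -0.0]
gripper_width: 0.0
```

send_rows(rows=[[[0,0,0],[0,0,0],0.0],[[0,0,0],[0,0,0],0.0]])

```text
t: 7.67
tool_pos: [0.4901, -0.1915, 0.2177]
orientation: [[0.945, -0.328, 0.001], [-0.328, -0.945, -0.001], [0.001, 0.0, -1.0]]
ft_force: [0.3, 0.2, 0.7]
gripper_width: -0.0002
```

```bash
python3 - <<'E'
from h import *
s=state();print(s["tool_pos"],s["gripper_width"])
p=camera_params("wrist")
im=snapshot("wrist");cv2.imwrite("pics/w4.png",im[:,:,::-1]);np.savez("w4.npz",K=p["intrinsics"],V=p["view"])
E
```

```text
[ 0.49010708 -0.19154028  0.21766566] -0.00021732061671774874
```

View pics/w4.png

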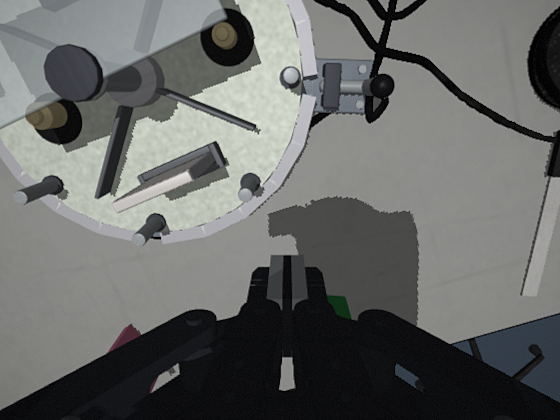

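```bash
python3 - <<'E'
from h import *
from scipy.optimize import least_squares
p=loadcam("w4.npz")
uv=[(20,196),(142,238),(248,192),(290,75)]
P=np.array([ray("",u,v,.073,p)[:2] for u,v in uv]);th=np.radians([112.5,157.5,202.5,247.5])
f=lambda q:(P-(q[:2]+.127*np.c_[np.cos(th+q[2]),np.sin(th+q[2])])).ravel()
r=least_squares(f,[.61,-.1,.1]);print(r.x,np.degrees(r.x[2]),r.fun.round(4))
B=ray("",383,85,.068,p);b=B[:2]-r.x[:2];print(B,np.hypot(*b),np.degrees(np.arctan2(b[1],b[0]))%360-245)
g=im=cv2.imread("pics/w4.png")
E
```

```text
[ 0.61144307 -0.10341461  0.07535912] 4.317759287090984 [ 0.0009  0.001  -0.0002 -0.0016  0.0004 -0.0013 -0.0011  0.002 ]
[ 0.54147342 -0.28536962  0.068     ] 0.1949445469264511 3.9660669248711145
```

```bash
python3 - <<'E'
from h import *
Q=np.array([.528,-.3215,.12])
plan(Q,down(-110.9),6)
E
```

```text
6 rows: [0.0134, 0.0185, 0.0162] [-0.0, 0.0, 0.32]
```

send_rows(rows=[[[0.0134,0.0185,0.0162],[0,0,0.32],0],[[0.0134,0.0185,0.0162],[0,0,0.32],0],[[0.0134,0.0185,0.0162],[0,0,0.32],0],[[0.0134,0.0185,0.0162],[0,0,0.32],0],[[0.0134,0.0185,0.0162],[0,0,0.32],0]])

```text
t: 8.13
tool_pos: [0.5229, -0.2982, 0.1346]
orientation: [[0.937, -0.349, -0.001], [-0.349, -0.937, 0.001], [-0.001, -0.001, -1.0]]
ft_force: [-0.2, -0.1, 0.2]
gripper_width: -0.0001
```

send_rows(rows=[[[0.0134,0.0185,0.0162],[0,0,0.32],0],[[0,0,0.02],[0,0,0],0],[[0,0,0.025],[0,0,0],0],[[0,0,0.02],[0,0,0],0],[[0,0,0.003],[0,0,0],0]])

```text
t: 8.55
tool_pos: [0.5269, -0.3183, 0.0478]
orientation: [[0.935, -0.354, -0.005], [-0.354, -0.935, 0.003], [-0.006, -0.001, -1.0]]
ft_force: [-0.5, 0.4, 0.7]
gripper_width: -0.0003
```

```bash
python3 - <<'E'
from h import *
s=state();d=s["tool_pos"][:2]-[.6116,-.1026];print(s["tool_pos"],s["orientation"][:,1],s["ft_force"],np.hypot(*d),np.degrees(np.arctan2(d[1],d[0]))%360)
plan(np.r_[np.array([.6116,-.1026])+.222*np.array([-.357,-.934]),.05],down(-110.9),3)
E
```

```text
[ 0.52689695 -0.31833885  0.0477979 ] [-0.35398019 -0.93525217 -0.00118695] [-0.51797088  0.42328325  0.70708145] 0.2317711346088661 248.56411235292381
3 rows: [0.0007, -0.0033, -0.0007] [-0.02, 0.12, 0.06]
```

send_rows(rows=[[[0.0005,-0.004,0],[0,0,0],0],[[0.0005,-0.004,0],[0,0,0],0],[[0,-0.004,0],[0,0,0],0],[[0,-0.003,0],[0,0,0],0],[[0,-0.003,0],[0,0,0],0]])

```text
t: 8.97
tool_pos: [0.5368, -0.3042, 0.0531]
orientation: [[0.935, -0.355, 0.002], [-0.355, -0.935, -0.001], [0.002, 0.0, -1.0]]
ft_force: [0.1, -2.3, 1.6]
gripper_width: -0.0003
```

send_rows(rows=[[[0,-0.002,0],[0,0,0],0],[[0,-0.002,0],[0,0,0],0],[[0,-0.002,0],[0,0,0],0],[[0,-0.002,0],[0,0,0],0]])

```text
t: 9.3
tool_pos: [0.5389, -0.297, 0.0521]
orientation: [[0.935, -0.356, 0.0], [-0.356, -0.935, -0.0], [0.0, 0.0, -1.0]]
ft_force: [-0.6, -1.6, 1.2]
gripper_width: -0.0001
```

send_rows(rows=[[[0,-0.002,0],[0,0,0],0],[[0,-0.002,0],[0,0,0],0],[[0,-0.002,0],[0,0,0],0]])

```text
t: 9.55
tool_pos: [0.5409, -0.2912, 0.0519]
orientation: [[0.935, -0.356, -0.0], [-0.356, -0.935, 0.0], [-0.0, -0.0, -1.0]]
ft_force: [-1.0, -1.2, 2.0]
gripper_width: 0.0001
```

send_rows(rows=[[[0,-0.002,0],[0,0,0],0],[[0,-0.001,0],[0,0,0],0],[[0,0,0],[0,0,0],0]])

```text
t: 9.8
tool_pos: [0.5418, -0.2891, 0.052]
orientation: [[0.934, -0.356, -0.0], [-0.356, -0.934, -0.001], [0.0, 0.001, -1.0]]
ft_force: [-0.7, -4.4, 0.2]
gripper_width: -0.0001
```

send_rows(rows=[[[0,-0.002,0],[0,0,0],0],[[0,0,0],[0,0,0],0]])

```text
t: 9.97
tool_pos: [0.5419, -0.2887, 0.052]
orientation: [[0.934, -0.357, -0.001], [-0.357, -0.934, -0.002], [0.0, 0.002, -1.0]]
ft_force: [-4.8, -11.7, 0.5]
gripper_width: 0.0001
```

send_rows(rows=[[[0,0.004,0],[0,0,0],0],[[0,0.008,0],[0,0,0],0],[[0,0.008,-0.015],[0,0,0],0],[[0,0.005,-0.03],[0,0,0],0],[[0,0,-0.03],[0,0,0],0]])

```text
t: 10.38
tool_pos: [0.5323, -0.311, 0.1268]
orientation: [[0.934, -0.357, -0.003], [-0.357, -0.934, 0.001], [-0.003, 0.0, -1.0]]
ft_force: [0.8, -0.6, 0.4]
gripper_width: -0.0001
```

```bash
python3 - <<'E'
from h import *
s=state();print(s["joint_pos"])
plan([.53,-.1085,.24],down(4.1),20)
E
```

```text
[ 19.97208814  25.39588609   5.5913271  105.17498075  -3.11941376
  49.734708   -83.86011579]
20 rows: [0.0066, -0.0101, -0.0057] [-0.01, 0.01, -5.75]
```

send_rows(rows=[[[0.0066,-0.0101,-0.012],[0,0,-5.75],0.03],[[0.0066,-0.0101,-0.012],[0,0,-5.75],0.03],[[0.0066,-0.0101,-0.012],[0,0,-5.75],0.03],[[0.0066,-0.0101,-0.012],[0,0,-5.75],0.03],[[0.0066,-0.0101,-0.012],[0,0,-5.75],0.03]])

```text
t: 10.8
tool_pos: [0.5744, -0.2657, 0.1874]
orientation: [[0.99, 0.143, -0.0], [0.143, -0.99, 0.0], [-0.0, -0.0, -1.0]]
ft_force: [-0.8, 0.3, 0.5]
gripper_width: 0.03
```

send_rows(rows=[[[0.0066,-0.0101,-0.012],[0,0,-5.75],0.03],[[0.0066,-0.0101,-0.012],[0,0,-5.75],0.03],[[0.0066,-0.0101,-0.012],[0,0,-5.75],0.03],[[0.0066,-0.0101,-0.012],[0,0,-5.75],0.03],[[0.0066,-0.0101,-0.008],[0,0,-5.75],0.03]])

```text
t: 11.22
tool_pos: [0.5887, -0.2076, 0.244]
orientation: [[0.799, 0.601, 0.001], [0.601, -0.799, 0.0], [0.001, 0.0, -1.0]]
ft_force: [-0.6, 0.1, 0.3]
gripper_width: 0.03
```

send_rows(rows=[[[0.0066,-0.0101,0],[0,0,-5.75],0.03],[[0.0066,-0.0101,0],[0,0,-5.75],0.03],[[0.0066,-0.0101,0],[0,0,-5.75],0.03],[[0.0066,-0.0101,0],[0,0,-5.75],0.03],[[0.0066,-0.0101,0],[0,0,-5.75],0.03]])

```text
t: 11.63
tool_pos: [0.5726, -0.1497, 0.2428]
orientation: [[0.411, 0.912, -0.0], [0.912, -0.411, 0.001], [0.0, -0.001, -1.0]]
ft_force: [0.2, -1.3, -0.1]
gripper_width: 0.0303
```

send_rows(rows=[[[0.0066,-0.0101,0],[0,0,-5.75],0.03],[[0.0066,-0.0101,0],[0,0,-5.75],0.03],[[0.0066,-0.0101,0],[0,0,-5.75],0.03],[[0.0066,-0.0101,0],[0,0,-5.75],0.03],[[0.0066,-0.0101,0],[0,0,-5.75],0.03]])

```text
t: 12.05
tool_pos: [0.5311, -0.1066, 0.2428]
orientation: [[-0.078, 0.997, -0.0], [0.997, 0.078, 0.0], [0.0, -0.0, -1.0]]
ft_force: [-0.4, 1.2, 0.1]
gripper_width: 0.03
```

```bash
python3 - <<'E'
from h import *
s=state();print(s["t"],s["tool_pos"],s["orientation"],s["joint_pos"])
p=camera_params("wrist")
im=snapshot("wrist");cv2.imwrite("pics/w5.png",im[:,:,::-1]);np.savez("w5.npz",K=p["intrinsics"],V=p["view"])
E
```

```text
12.05 [ 0.53109363 -0.10663341  0.24279249] [[-7.81093790e-02  9.96944742e-01 -3.26875892e-04]
 [ 9.96944684e-01  7.81095207e-02  4.46005592e-04]
 [ 4.70175049e-04 -2.91039963e-04 -9.99999847e-01]] [ 22.09869357  12.5973985  -20.23625581 107.35627182   4.92398112
  60.91115502   4.39140037]
```

View pics/w5.png

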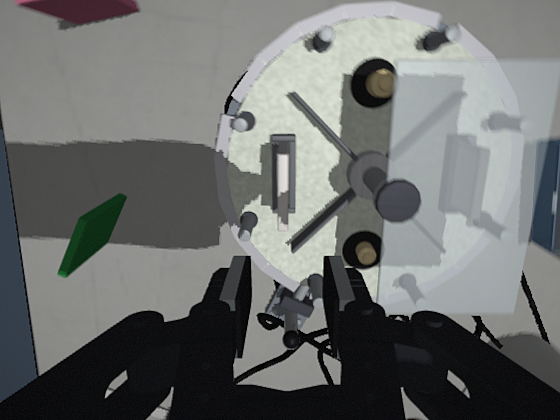

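```bash
python3 - <<'E'
from h import *
from scipy.optimize import least_squares
p=loadcam("w5.npz")
im=cv2.imread("pics/w5.png")
for v in (165,180,215,225): print(v,[int(x) for x in im[v,268:300].mean(1)])
print(im[145:240,283].mean(1).astype(int))
A,B=ray("",283,153,.113,p),ray("",283,230,.113,p);print(A,B,(A+B)/2)
b=ray("",291,340,.068,p);d=b[:2]-[.6116,-.1026];print(b,np.hypot(*d),np.degrees(np.arctan2(d[1],d[0]))%360)
E
```

```text
165 [98, 100, 103, 92, 64, 50, 49, 44, 78, 126, 171, 198, 211, 213, 216, 217, 221, 224, 221, 196, 143, 96, 100, 111, 113, 116, 107, 139, 190, 203, 202, 204]
180 [101, 100, 103, 97, 63, 49, 51, 45, 68, 116, 172, 200, 209, 212, 215, 217, 220, 223, 217, 194, 139, 90, 99, 109, 111, 112, 105, 144, 201, 211, 210, 209]
215 [201, 201, 202, 202, 202, 201, 203, 206, 196, 154, 101, 93, 99, 100, 102, 102, 103, 101, 98, 95, 160, 199, 200, 198, 198, 199, 202, 205, 203, 202, 199, 201]
225 [201, 200, 202, 200, 198, 195, 197, 206, 216, 176, 169, 195, 203, 205, 208, 212, 198, 193, 192, 174, 187, 203, 206, 204, 204, 203, 205, 204, 204, 202, 201, 197]
[ 76  72  75  76  74  74  72  66  81 140 201 223 221 218 219 219 218 218
 219 219 217 218 219 218 217 218 217 219 219 219 219 217 218 217 217 217
 218 218 217 218 217 217 218 217 218 222 218 167  92 102 102 104 103 104
 102 103 104 102 103 102 102 104 104 102 103 102 102 103 103 103 102 103
 102 102 101  98 102 111 133 182 212 206 205 205 203 186 189 201 198 195
 194 198 200 201 205]
[ 0.52625485 -0.07614794  0.113     ] [ 0.53073192 -0.13595215  0.113     ] [ 0.52849339 -0.10605005  0.113     ]
[ 0.54820895 -0.26855794  0.068     ] 0.17765264874386624 249.09461523492095
```

```bash
python3 - <<'E'
from h import *
plan([.529,-.1065,.082],down(4.2),7)
E
```

```text
7 rows: [-0.0002, -0.0001, 0.023] [-0.01, -0.01, 0.11]
```

send_rows(rows=[[[0,-0.0003,0.024],[0,0,0.2],0.03],[[0,-0.0003,0.025],[0,0,0.2],0.03],[[0,-0.0003,0.025],[0,0,0.2],0.03],[[0,0,0.02],[0,0,0],0.03],[[0,0,0],[0,0,0],0.03]])

```text
t: 12.52
tool_pos: [0.5286, -0.1072, 0.1454]
orientation: [[-0.061, 0.998, -0.005], [0.998, 0.061, 0.001], [0.002, -0.005, -1.0]]
ft_force: [-0.4, 0.3, -1.1]
gripper_width: 0.0302
```

```bash
python3 - <<'E'
from h import *
s=state();print(s["tool_pos"],s["orientation"][:,1]);plan([.529,-.1065,.082],down(4.2),4)
E
```

```text
[ 0.52863604 -0.10724867  0.14538628] [ 0.99813191  0.06086297 -0.00532839]
4 rows: [0.0002, 0.0002, 0.0158] [-0.08, -0.02, -0.18]
```

send_rows(rows=[[[0.0002,0,0.016],[0,0,-0.2],0.03],[[0.0002,0,0.016],[0,0,-0.2],0.03],[[0.0002,0,0.016],[0,0,-0.2],0.03],[[0,0,0.015],[0,0,0],0.03],[[0,0,0],[0,0,0],0.03]])

```text
t: 12.93
tool_pos: [0.5299, -0.1067, 0.0846]
orientation: [[-0.072, 0.997, -0.003], [0.997, 0.072, 0.001], [0.001, -0.003, -1.0]]
ft_force: [-1.0, 0.0, 0.2]
gripper_width: 0.0301
```

send_rows(newtons=25, rows=[[[0,0,0],[0,0,0],0.02],[[0,0,0],[0,0,0],0.014],[[0,0,0],[0,0,0],0.01],[[0,0,0],[0,0,0],0.007],[[0,0,0],[0,0,0],0.005]])

```text
t: 13.35
tool_pos: [0.5307, -0.1069, 0.0872]
orientation: [[-0.072, 0.997, 0.0], [0.997, 0.072, -0.001], [-0.001, 0.0, -1.0]]
ft_force: [-5.7, 0.4, 11.9]
gripper_width: 0.0076
```

send_rows(rows=[[[0,0,0],[0,0,0],0.005],[[0,0,0],[0,0,0],0.005]])

```text
t: 13.52
tool_pos: [0.5307, -0.1069, 0.0872]
orientation: [[-0.072, 0.997, 0.0], [0.997, 0.072, -0.001], [-0.001, 0.0, -1.0]]
ft_force: [-5.5, -0.2, 11.4]
gripper_width: 0.0077
```

send_rows(rows=[[[0,-0.001,-0.005],[0,0,0],0.005],[[0,0,-0.01],[0,0,0],0.005],[[0,0,-0.012],[0,0,0],0.005],[[0,0,-0.015],[0,0,0],0.005],[[0,0,-0.015],[0,0,0],0.005]])

```text
t: 13.93
tool_pos: [0.53, -0.1066, 0.1448]
orientation: [[-0.073, 0.997, 0.001], [0.997, 0.073, 0.0], [-0.0, 0.001, -1.0]]
ft_force: [0.6, 0.4, -1.1]
gripper_width: 0.0075
```

send_rows(rows=[[[0,0,-0.02],[0,0,0],0.005],[[0,0,-0.02],[0,0,0],0.005],[[0,0,-0.02],[0,0,0],0.005],[[0,0,-0.01],[0,0,0],0.005],[[0,0,0],[0,0,0],0.005]])

```text
t: 14.35
tool_pos: [0.531, -0.1069, 0.216]
orientation: [[-0.072, 0.997, 0.005], [0.997, 0.073, -0.001], [-0.001, 0.004, -1.0]]
ft_force: [-0.6, -0.3, -1.1]
gripper_width: 0.008
```

```bash
python3 - <<'E'
from h import *
plan([.53,.165,.22],down(-3),10)
E
```

```text
10 rows: [0.0272, 0.0003, -0.0004] [0.03, 0.01, 0.72]
```

send_rows(rows=[[[0.015,0.0003,0],[0,0,0.7],0.005],[[0.025,0.0003,0],[0,0,0.7],0.005],[[0.03,0.0003,0],[0,0,0.7],0.005],[[0.03,0.0003,0],[0,0,0.7],0.005],[[0.03,0.0003,0],[0,0,0.7],0.005]])

```text
t: 14.77
tool_pos: [0.5247, 0.0243, 0.2122]
orientation: [[-0.01, 1.0, -0.001], [1.0, 0.01, 0.0], [0.0, -0.001, -1.0]]
ft_force: [0.4, 0.4, -1.8]
gripper_width: 0.0075
```

send_rows(rows=[[[0.03,0.0003,0],[0,0,0.7],0.005],[[0.03,0.0003,0],[0,0,0.7],0.005],[[0.03,0.0003,0],[0,0,0.7],0.005],[[0.03,0.0003,0],[0,0,0.7],0.005],[[0.02,0.0003,0],[0,0,0.7],0.005]])

```text
t: 15.18
tool_pos: [0.5276, 0.1662, 0.2122]
orientation: [[0.048, 0.999, -0.001], [0.999, -0.048, 0.001], [0.001, -0.001, -1.0]]
ft_force: [-0.4, -0.1, -1.6]
gripper_width: 0.0075
```

send_rows(rows=[[[0,0,0],[0,0,0],0.005],[[0,0,0],[0,0,0],0.005],[[0,0,0],[0,0,0],0.005]])

```text
t: 15.43
tool_pos: [0.5281, 0.1625, 0.2122]
orientation: [[0.05, 0.999, -0.001], [0.999, -0.05, -0.001], [-0.001, -0.001, -1.0]]
ft_force: [1.1, -0.4, -1.1]
gripper_width: 0.0079
```

```bash
python3 - <<'E'
from h import *
s=state();print(s["t"],s["tool_pos"],s["orientation"][:,1],s["gripper_width"])
p=camera_params("wrist")
im=snapshot("wrist")[:,:,::-1];cv2.imwrite("pics/w6.png",im);np.savez("w6.npz",K=p["intrinsics"],V=p["view"])
u,v=proj("",[.527,.243,.01],p);print(u,v)
cv2.imwrite("pics/w6s.png",cv2.resize(im,(800,600),interpolation=cv2.INTER_CUBIC))
E
```

```text
15.4333 [0.52811665 0.16245902 0.21224055] [ 9.98772127e-01 -4.95308551e-02 -9.66273578e-04] 0.007911650119160304
280.6770345091999 83.52098831556326
```

View pics/w6s.png

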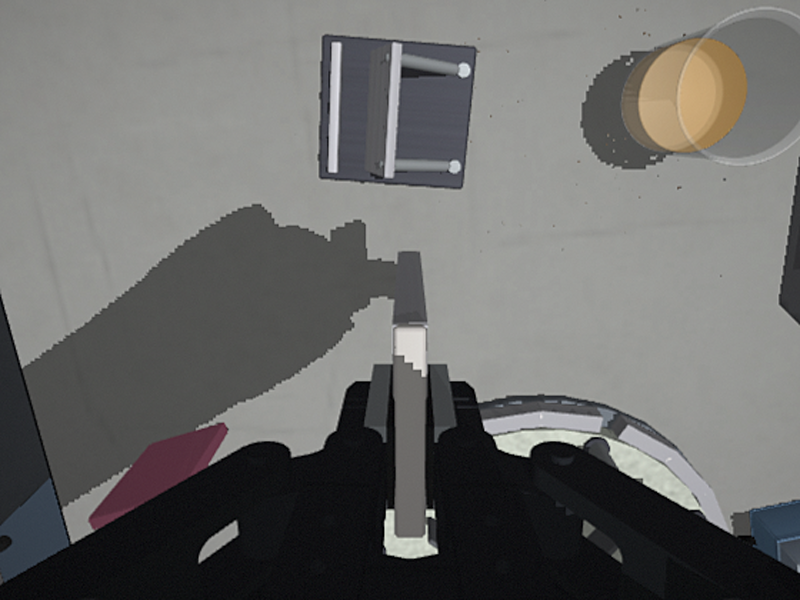

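```bash
python3 - <<'E'
from h import *
p=loadcam("w6.npz")
r=lambda x,y,z: ray("",(x+.5)*.7-.5,(y+.5)*.7-.5,z,p)
Q=[r(*c,.01)[:2] for c in [(322,35),(476,46),(463,188),(319,178)]]  # own (-29,+42),(63,42),(63,-42),(-29,-42)
own=np.array([(-29,42),(63,42),(63,-42),(-29,-42)])/1000
Q=np.array(Q);print(Q.round(4))
ex=(Q[1]-Q[0]+Q[2]-Q[3]);ey=(Q[0]-Q[3]+Q[1]-Q[2]);print("yaw",np.degrees(np.arctan2(ex[1],ex[0])),np.degrees(np.arctan2(-ey[0],ey[1])),np.linalg.norm(ex)/2,np.linalg.norm(ey)/2)
from scipy.optimize import least_squares
def f(q):
    c,s=np.cos(q[2]),np.sin(q[2]);return (Q-(q[:2]+own@np.array([[c,s],[-s,c]]))).ravel()
s=least_squares(f,[.52,.24,0]);print(s.x,np.degrees(s.x[2]),s.fun.round(4))
c,sn=np.cos(s.x[2]),np.sin(s.x[2]);E=np.array([[c,sn],[-sn,c]])
for n,x,y,z in [("lipA",335,43,.019),("lipB",335,172,.019),("stopA",396,44,.05),("stopB",390,177,.05)]:
    w=r(x,y,z)[:2];print(n,w.round(4),(E@(w-s.x[:2])).round(4))
for n,x,y,z in [("tiletop far L",395,325,.238),("tiletop far R",427,325,.238),("tiletop near",411,537,.238),("tilebot far",409,252,.153)]: print(n,r(x,y,z).round(4))
E
```

```text
[[0.4831 0.2926]
 [0.5735 0.2821]
 [0.564  0.1996]
 [0.4731 0.2104]]
yaw -6.69528143208374 -6.723122574099998 0.09129894484784101 0.08288122396800433
[ 0.50652904  0.24817633 -0.11707478] -6.707890656983234 [ 0.0004 -0.0007 -0.0005 -0.0004 -0.0002  0.0005  0.0003  0.0006]
lipA [0.4914 0.2866] [-0.0195  0.0363]
lipB [0.4848 0.2142] [-0.0176 -0.0363]
stopA [0.527  0.2798] [0.0166 0.0338]
stopB [0.5197 0.2119] [ 0.0173 -0.0345]
tiletop far L [0.5265 0.1928 0.238 ]
tiletop far R [0.534  0.1924 0.238 ]
tiletop near [0.5273 0.1327 0.238 ]
tilebot far [0.5295 0.1913 0.153 ]
```

```bash
cat >> h.py <<'E'
def easelpose(gap,h,tilt=20.,L=.0592):
    F=np.array([.5065,.2482,.010]);a=np.radians(-6.7);t=np.radians(tilt)
    ex=np.array([np.cos(a),np.sin(a),0]);ey=np.array([-np.sin(a),np.cos(a),0]);ez=np.array([0,0,1.])
    u=np.sin(t)*ex+np.cos(t)*ez; b=np.cos(t)*ex-np.sin(t)*ez   # up the tile, to its back
    O=F-gap*ex+h*ez-.004*b
    return O+L*u, np.c_[ey,b,-u]
E
python3 - <<'E'
from h import *
P,R=easelpose(.0025,.04);print(P,R.round(3));plan(P+[0,0,.04],R,12)
print(easelpose(.0025,.001)[0])
E
```

```text
[0.52039329 0.24656791 0.10699788] [[ 0.117  0.933 -0.34 ]
 [ 0.993 -0.11   0.04 ]
 [ 0.    -0.342 -0.94 ]]
12 rows: [0.0069, -0.0003, 0.0056] [1.66, 0.06, 0.31]
[0.52039329 0.24656791 0.06799788]
```

send_rows(rows=[[[0.0069,-0.0003,0.0056],[1.66,0,0.31],0.005],[[0.0069,-0.0003,0.0056],[1.66,0,0.31],0.005],[[0.0069,-0.0003,0.0056],[1.66,0,0.31],0.005],[[0.0069,-0.0003,0.0056],[1.66,0,0.31],0.005],[[0.0069,-0.0003,0.0056],[1.66,0,0.31],0.005]])

```text
t: 15.9
tool_pos: [0.5274, 0.1982, 0.1843]
orientation: [[0.077, 0.986, -0.147], [0.997, -0.077, 0.009], [-0.002, -0.147, -0.989]]
ft_force: [-0.3, -0.1, -0.6]
gripper_width: 0.0075
```

send_rows(rows=[[[0.0069,-0.0003,0.0056],[1.66,0,0.31],0.005],[[0.0069,-0.0003,0.0056],[1.66,0,0.31],0.005],[[0.0069,-0.0003,0.0056],[1.66,0,0.31],0.005],[[0.0069,-0.0003,0.0056],[1.66,0,0.31],0.005],[[0.0069,-0.0003,0.0056],[1.66,0,0.31],0.005]])

```text
t: 16.32
tool_pos: [0.5232, 0.2334, 0.1572]
orientation: [[0.103, 0.952, -0.288], [0.995, -0.101, 0.022], [-0.008, -0.288, -0.957]]
ft_force: [0.1, 0.4, -0.4]
gripper_width: 0.0077
```

send_rows(rows=[[[0.0069,-0.0003,0.0056],[1.66,0,0.31],0.005],[[0.0069,-0.0003,0.0056],[1.66,0,0.31],0.005],[[0,0,0],[0,0,0],0.005],[[0,0,0],[0,0,0],0.005]])

```text
t: 16.65
tool_pos: [0.5207, 0.247, 0.1466]
orientation: [[0.113, 0.933, -0.341], [0.994, -0.11, 0.028], [-0.011, -0.342, -0.94]]
ft_force: [-0.2, 0.1, -1.2]
gripper_width: 0.0074
```

```bash
python3 - <<'E'
from h import *
s=state();print(s["t"],s["tool_pos"],s["orientation"].round(3),s["ft_force"],s["gripper_width"])
P,R=easelpose(.0025,.015);plan(P,R,6)
plan(easelpose(.0025,.0)[0],R,1,P,R)
E
```

```text
16.65 [0.52068068 0.24696278 0.14655678] [[ 0.113  0.933 -0.341]
 [ 0.994 -0.11   0.028]
 [-0.011 -0.342 -0.94 ]] [-0.16644999  0.12446477 -1.18898554] 0.007447425510188604
6 rows: [0.0, 0.0036, 0.0101] [0.0, 0.11, 0.0]
1 rows: [-0.0, 0.0051, 0.0141] [0.0, 0.0, 0.0]
```

send_rows(rows=[[[0,0.0036,0.0101],[0,0.11,0],0.005],[[0,0.0036,0.0101],[0,0.11,0],0.005],[[0,0.0036,0.0101],[0,0.11,0],0.005],[[0,0.0036,0.0101],[0,0.11,0],0.005],[[0,0.0036,0.0101],[0,0.11,0],0.005]])

```text
t: 17.07
tool_pos: [0.5203, 0.246, 0.0924]
orientation: [[0.116, 0.934, -0.338], [0.993, -0.11, 0.038], [-0.002, -0.341, -0.94]]
ft_force: [0.4, -0.3, -1.3]
gripper_width: 0.0076
```

send_rows(rows=[[[0,0.0036,0.0101],[0,0.11,0],0.005],[[0,0,0],[0,0,0],0.005],[[0,0,0],[0,0,0],0.005]])

```text
t: 17.32
tool_pos: [0.5201, 0.2462, 0.0822]
orientation: [[0.117, 0.933, -0.339], [0.993, -0.11, 0.039], [-0.001, -0.342, -0.94]]
ft_force: [0.0, 0.1, -0.3]
gripper_width: 0.0074
```

```bash
python3 - <<'E'
from h import *
s=state();print(s["t"],s["tool_pos"],s["ft_force"],s["gripper_width"])
P,R=easelpose(.0025,.004);plan(P,R,4)
p=camera_params("side");im=snapshot("side")[:,:,::-1]
w=snapshot("wrist")[:,:,::-1]
a=cv2.resize(im[190:340,220:350],None,fx=4,fy=4,interpolation=cv2.INTER_CUBIC)[:600,:520]
b=w[:,140:420]
o=np.zeros((600,800,3),np.uint8);o[:600,:520]=a;o[:420,520:]=b;cv2.imwrite("pics/m7.png",o)
q=camera_params("wrist");np.savez("w7.npz",K=q["intrinsics"],V=q["view"])
E
```

```text
17.3167 [0.52010916 0.24619067 0.08224952] [ 0.03286694  0.14743474 -0.2622725 ] 0.007447827869314259
4 rows: [0.0001, 0.001, 0.0026] [0.01, 0.01, -0.01]
```

View pics/m7.png

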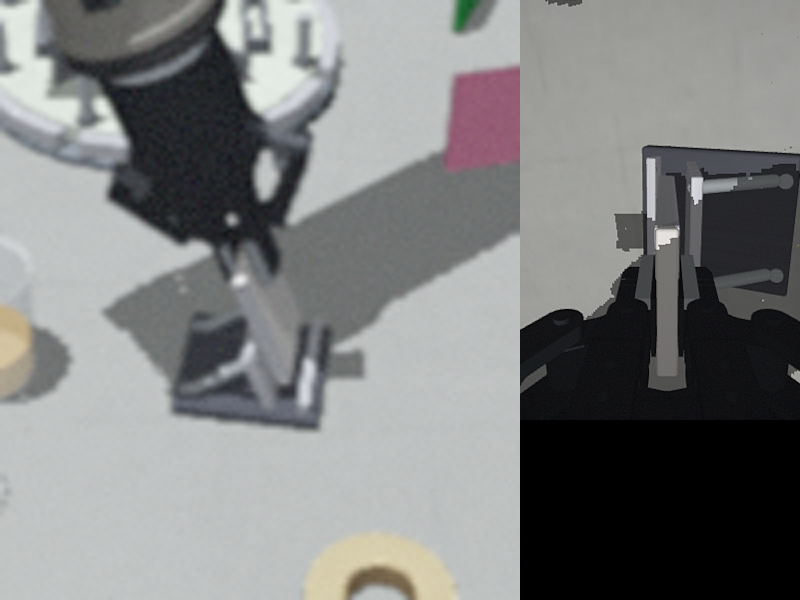

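send_rows(rows=[[[0,0.001,0.0026],[0,0,0],0.005],[[0,0.001,0.0026],[0,0,0],0.005],[[0,0.001,0.0026],[0,0,0],0.005],[[0,0.0007,0.0019],[0,0,0],0.005],[[0,0,0],[0,0,0],0.005]])

```text
t: 17.83
tool_pos: [0.5204, 0.2462, 0.072]
orientation: [[0.117, 0.934, -0.339], [0.993, -0.11, 0.039], [-0.001, -0.341, -0.94]]
ft_force: [-0.1, -0.1, -0.9]
gripper_width: 0.0076
```

send_rows(rows=[[[0,0.0003,0.0009],[0,0,0],0.005],[[0,0.0003,0.0009],[0,0,0],0.005],[[0,0,0],[0,0,0],0.005]])

```text
t: 18.08
tool_pos: [0.5205, 0.2463, 0.0705]
orientation: [[0.117, 0.934, -0.338], [0.993, -0.11, 0.039], [-0.0, -0.341, -0.94]]
ft_force: [-0.8, -0.1, -1.5]
gripper_width: 0.0077
```

send_rows(rows=[[[0,0.0003,0.0009],[0,0,0],0.005],[[0,0.0003,0.0009],[0,0,0],0.005],[[0,0,0],[0,0,0],0.005]])

```text
t: 18.33
tool_pos: [0.5205, 0.2463, 0.0686]
orientation: [[0.117, 0.934, -0.338], [0.993, -0.11, 0.039], [-0.0, -0.341, -0.94]]
ft_force: [-0.4, 0.0, -1.2]
gripper_width: 0.0076
```

send_rows(rows=[[[0,0.0003,0.0009],[0,0,0],0.005],[[0,0,0],[0,0,0],0.005],[[0,0,0],[0,0,0],0.005]])

```text
t: 18.58
tool_pos: [0.5205, 0.2463, 0.0677]
orientation: [[0.117, 0.934, -0.338], [0.993, -0.11, 0.04], [-0.0, -0.341, -0.94]]
ft_force: [-0.2, 0.4, -0.3]
gripper_width: 0.0072
```

send_rows(rows=[[[0,0.0003,0.0009],[0,0,0],0.005],[[0,0,0],[0,0,0],0.005],[[0,0,0],[0,0,0],0.005]])

```text
t: 18.83
tool_pos: [0.5206, 0.2463, 0.0669]
orientation: [[0.117, 0.934, -0.338], [0.993, -0.11, 0.04], [-0.0, -0.34, -0.94]]
ft_force: [1.0, 0.4, 1.6]
gripper_width: 0.0079
```

send_rows(rows=[[[0,0.0003,0.0009],[0,0,0],0.005],[[0,0,0],[0,0,0],0.005],[[0,0,0],[0,0,0],0.005]])

```text
t: 19.08
tool_pos: [0.5209, 0.2465, 0.0667]
orientation: [[0.117, 0.934, -0.337], [0.993, -0.11, 0.04], [0.0, -0.34, -0.94]]
ft_force: [-0.5, -0.9, 10.7]
gripper_width: 0.0079
```

send_rows(rows=[[[0,-0.0002,-0.0006],[0,0,0],0.007],[[0,0,0],[0,0,0],0.009],[[0,0,0],[0,0,0],0.011],[[0,0,0],[0,0,0],0.014],[[0,0,0],[0,0,0],0.018]])

```text
t: 19.5
tool_pos: [0.5204, 0.2463, 0.0664]
orientation: [[0.117, 0.934, -0.338], [0.993, -0.11, 0.039], [-0.0, -0.341, -0.94]]
ft_force: [-0.0, -0.5, -0.5]
gripper_width: 0.0178
```

send_rows(rows=[[[0,0,0],[0,0,0],0.022],[[0,0,0],[0,0,0],0.026],[[0,0,0],[0,0,0],0.026],[[0,0,0],[0,0,0],0.026]])

```text
t: 19.83
tool_pos: [0.5205, 0.2463, 0.0665]
orientation: [[0.117, 0.934, -0.338], [0.993, -0.11, 0.04], [-0.0, -0.34, -0.94]]
ft_force: [-0.8, 0.1, -0.6]
gripper_width: 0.026
```

Released with no force; retract along the fingers.

send_rows(rows=[[[0,0,-0.008],[0,0,0],0.026],[[0,0,-0.015],[0,0,0],0.026],[[0,0,-0.02],[0,0,0],0.026],[[0,0,-0.025],[0,0,0],0.026],[[0,0,-0.025],[0,0,0],0.026]])

```text
t: 20.25
tool_pos: [0.5522, 0.2425, 0.1554]
orientation: [[0.117, 0.934, -0.339], [0.993, -0.11, 0.039], [-0.0, -0.341, -0.94]]
ft_force: [-0.0, -0.3, -0.9]
gripper_width: 0.026
```

send_rows(rows=[[[-0.015,0,-0.025],[-2,0,0],0.026],[[-0.02,0,-0.02],[-4,0,0],0.026],[[-0.02,0,-0.01],[-5,0,0],0.026],[[-0.02,0,0],[-5,0,0],0.026],[[-0.01,0,0],[-4,0,0],0.026]])

```text
t: 20.67
tool_pos: [0.5595, 0.154, 0.208]
orientation: [[0.118, 0.993, 0.008], [0.993, -0.118, -0.001], [-0.0, 0.008, -1.0]]
ft_force: [0.6, 0.5, -1.7]
gripper_width: 0.026
```

send_rows(rows=[[[0,0,0],[0,0,0],0.026],[[0,0,0],[0,0,0],0.026],[[0,0,0],[0,0,0],0.026]])

```text
t: 20.92
tool_pos: [0.5593, 0.1566, 0.2069]
orientation: [[0.117, 0.993, 0.001], [0.993, -0.117, -0.0], [0.0, 0.001, -1.0]]
ft_force: [0.6, -0.4, 0.1]
gripper_width: 0.026
```

```bash
python3 - <<'E'
from h import *
s=state();print(s["t"],s["tool_pos"],s["gripper_width"])
q=camera_params("wrist");w=snapshot("wrist")[:,:,::-1];np.savez("w8.npz",K=q["intrinsics"],V=q["view"]);im=snapshot("side")[:,:,::-1]
cv2.imwrite("pics/w8.png",w);cv2.imwrite("pics/s8.png",im)
u,v=proj("",[.515,.245,.05],q);print(u,v)
x0=int(max(0,min(u-80,400)));y0=int(max(0,min(v-80,260)));print(x0,y0)
o=np.zeros((600,800,3),np.uint8)
o[:480,:480]=cv2.resize(w[y0:y0+160,x0:x0+160],None,fx=3,fy=3,interpolation=cv2.INTER_CUBIC)
o[:600,480:]=cv2.resize(im[150:300,210:290],(320,600),interpolation=cv2.INTER_CUBIC)
cv2.imwrite("pics/m8.png",o)
E
```

```text
20.9167 [0.5593065  0.15664511 0.20691352] 0.025986319618165468
214.3974298554397 79.49369862448631
134 0
```

View pics/m8.png

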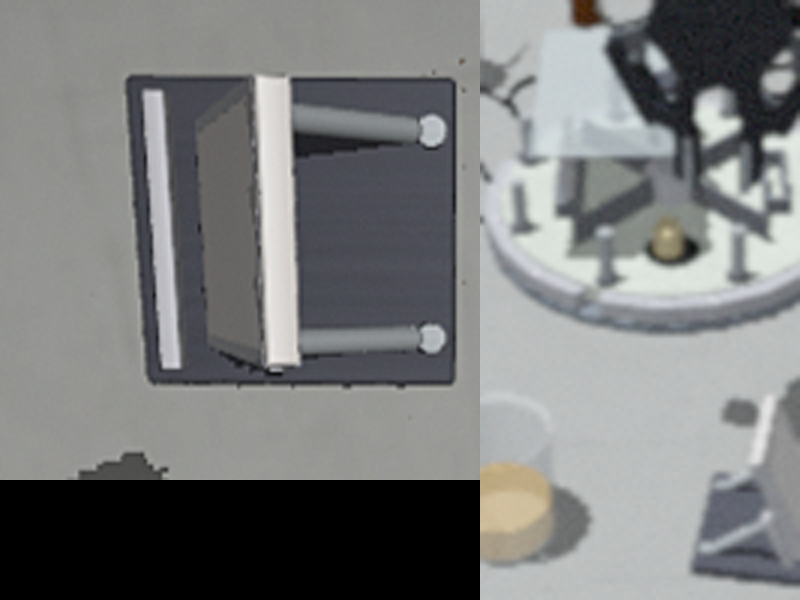

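```bash
python3 - <<'E'
from h import *
p=loadcam("w8.npz");a=np.radians(-6.7);E=np.array([[np.cos(a),np.sin(a)],[-np.sin(a),np.cos(a)]])
r=lambda x,y,z:(E@(ray("",134+(x+.5)/3-.5,(y+.5)/3-.5,z,p)[:2]-[.5065,.2482])).round(4)
for n,x,y,z in [("top far",272,76,.0915),("top near",282,366,.0915),("foot far",198,125,.013),("foot near",210,346,.013),("lip far",153,90,.019),("lip near",172,369,.019)]: print(n,r(x,y,z))
E
```

```text
top far [0.0244 0.0291]
top near [ 0.0238 -0.0305]
foot far [-0.0084  0.029 ]
foot near [-0.009  -0.0306]
lip far [-0.0187  0.037 ]
lip near [-0.0191 -0.0367]
```

```bash
python3 -c "
from cell import *
print(finish_job())"
```

```text
the job is handed in; nothing more can be done
None
```

The job is done and handed in at about 21 s of the 67 s allowed. `finish_job()` reported no verdict, so the figures below are my own camera and force measurements.

**What I did**
- I caged one rim peg between the fingers and turned the turntable about 66°. It stood within about 0.4° of square to the open front.
- I pushed the lock bolt until it met its hard stop. Seen from above afterwards, its ball was 177.7 mm from the axis, where fully home is 177 mm.
- I then lifted the tall tile out, tilted it 20° and lowered it onto the easel. The wrist read at most about 11 N at touchdown, against the 40 N limit.
- I let go and withdrew the arm.

**Last checks**
- **Tile:** its foot is about 5 mm in front of the backstop's foot line and clear of the lip. It leans about 20°, is off centre by less than 1 mm and is square to within about 1°.
- **Turntable contents:** both weights and the short tile were in place when I looked after locking, before the lift. I did not measure them again; in the last side view one weight stood upright and the gripper hid part of the carousel.
- **Bystanders:** the beaker looks undisturbed in the last side view and the tape roll looked untouched while I was placing the tile. I did not measure either for movement.

The different views disagreed with each other by 1–3 mm, which is about the stated calibration error. No check failed.

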